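# Load the long column cartridge into the column heater

### The arm

A 6-joint arm with a two-finger parallel gripper is mounted at the origin on the work surface. World frame = base frame: x ahead of the robot, y to its left, z up, the work surface at z = 0. Lengths are in m, angles in rad, forces in N, time in s.
With the tool pointing down it reaches from about 0.225 to 0.875 m from the base axis. Payload 3.4 kg.
Tool frame: the origin (TCP) lies midway between the tips of the shut fingers; the grasp point (between the pads) lies 19 mm behind it (manip.grip_point_offset is the distance from the TCP to the grasp point, in m); z points along the fingers, y is the line along which they close (so a half turn about z gives the same grasp; the last joint's range is limited). The gripper opens to 85 mm and grips with 20 to 120 N. Pads are 22 mm wide; open, the fingers measure 114 mm over their backs; the gripper's body (76 mm by 85 mm) begins 54 mm behind the grasp point. The pads swing forward as they close: fully open they stand 13 mm farther back than shut.
Start: joints at [1.131, 0.276, 1.505, -0, 1.361, -0.121], TCP at [0.18, 0.546, 0.231] pointing down, gripper open.
Joint ranges: [-2.89, 2.89], [-0.75, 2.08], [0.22, 2.7], [-1.18, 4.32], [0.11, 2.71], [-2.7, 2.7]. Speed limits (rad/s): [2.57, 2.57, 3.14, 3.14, 3.14, 3.14].

### API

Orientations are given as a unit quaternion [w, x, y, z].
In Python, from rig import manip gives the robot as it stands.
- The arm moves only by the shell command python3 -m handwheel 'ROWS' [FORCE]. ROWS is JSON, a list of rows, each an object with "translation": the shift along the tool's x, y, z in m, a list of three; "angular": the turn, a rotation vector about the tool's x, y, z in degrees, a list of three; "hand": the closure, from 0 (fully open) to 1 (shut). A call has 1 to 10 rows; each row shifts and turns the commanded pose from where the row before left it, along the tool's axes as they then stand; what a row does not reach is not made up. A row lasts 1/12 s, in which the tool goes at most 41.7 mm and 7.16 degrees, less where a joint would pass 70% of its speed; a pose out of reach is approached as far as the arm can. A call with a gripper value outside its range is refused whole. The fingers move at their own pace and stop on an object; FORCE is the grip in N (left out, the last holds). Time passes only in rows, so rows that do not move let the fingers close. It gives the time, the measured TCP pose, the force, the opening and the grip force at its end, in the units of the state.
- manip.get_state(): the state, without advancing time (a new reading comes with each control period).
- manip.get_image(name): name is "scene" or "side" or "wrist"; returns the picture (480x640x3 uint8, red, green, blue); there is no depth.
- manip.camera_info(name): a dict with "camera_matrix" (3x3 intrinsics, pixels), "k1" (the pictures are not rectified: a ray, as slopes to the right and down, at radius r is drawn at 1 + k1 r^2 times it, then the intrinsics apply), "eye" and "orientation" of the camera in the world; the wrist camera has in their place "tool_from_camera" (4x4, takes a point from camera to tool coordinates, whose origin is the TCP and whose axes are the flange's). Camera axes: x right, y down, z forward; pixel columns grow to the right and rows downward; lengths in m; the calibration is good to about 2 mm. A picture is of the moment at which its call begins: read the wrist's pose just before it. camera_info takes no time and is no camera call.
- manip.sign_off(): hands the job in; it is judged then, once.
The state is a dict: "clock": time; "qpos": joint angles; "qd": joint speeds; "effort": joint torques, N m; "position": TCP position; "ee_rot": TCP orientation; "contact_force": force on the tool from outside, world axes, zero at the start; "moment": the same for the moment, N m; "width": finger opening in m; "gripper_force": force on a finger pad.
Only numpy, scipy, OpenCV 4.12 (cv2) and the standard library are available. Lean on these libraries where they do the work, as an engineer would, in place of code of your own. Each camera call takes 0.05 s, during which the arm holds its last target. There are 200 camera calls.

### The job

Load the long steel column cartridge into the bore of the low white column heater: slide its nose about halfway in and let go, then take or push it from behind its flange and press it fully home, until the flange sits against the heater's front face. Leave the short cartridge where it lies.

Things in the scene. Friction and masses are not known exactly. Their poses are not given: they have to be found in the camera images.
- column: Long column cartridge lying flat, about 0.3 kg: round steel barrel 22 mm in diameter, 150 mm long; steel flange 54 wide, 42 tall, 10 thick; grey tail handle 70 long, 16 wide, 18 tall. Origin: underside of the barrel at the flange's front face; x runs to the nose (nose +150 mm, flange 0 to -10, handle -10 to -80), z up. Barrel axis 11 mm above the origin, handle's too; balances at about x = +50 mm.
- short_column: Short cartridge, a bystander: same steel, flange, handle, origin and axes as the long one, but its barrel is only 70 mm long. It lies beside the long one, roughly parallel, on either side.
- mouth (a point): Centre of the bore's mouth in the front face of the fixed heater (white block 130 mm wide, 78 tall, 175 deep), 25 mm above the bench; x points level into the bore, z up. Bore: round, 38 mm in diameter, 165 deep. Before the face a flat apron, 8 mm thick, 100 wide, 130 long, 2 mm above the bore's lowest point, carries the cartridge. Fully home, the column's origin is in the face's plane.
Not all that is in view belongs to the job. What is shaped like the column but orange or pink is not meant.

How it is judged:
On the way, in this order (a step that is already met when the one before it is completed fails the run):
1. the long cartridge's nose is partway in the bore (20 to 120 mm of its 150 mm barrel) and it has been let go (x of column in the frame of mouth between -0.13 and -0.03 m and contact force between the fingers and column below 0.2 N and y of column in the frame of mouth between -0.04 and 0.04 m and z of column in the frame of mouth between -0.04 and 0.025 m and angle between the x axis of column and the x axis of mouth, either way round below 0.3 rad), for 0.2 s.
2. the fingers touch it again, from behind its flange (contact force between the fingers and column above 0.5 N and x of the grasp point in the frame of column below -0.005 m), for 0.05 s.
At the end, for the whole second after the job is handed in: The long cartridge is fully home in the heater's bore: its flange within 10 mm of the front face, barrel in line with the bore (within 20 mm and about 11 degrees), let go and at rest (x of column in the frame of mouth above -0.01 m and contact force between the fingers and column below 0.2 N and linear speed of column below 0.02 m/s and y of column in the frame of mouth between -0.02 and 0.02 m and z of column in the frame of mouth between -0.035 and 0.015 m and angle between the x axis of column and the x axis of mouth, either way round below 0.2 rad); the robot touches nothing.
It fails at once if the short cartridge is moved by more than 30 mm (distance of short_column from where it was at the start of the episode above 0.03 m).
It also fails if it takes over 54 s, if anything falls off the work surface, if the arm or the gripper's body presses on something with over 40 N, if the wrist force passes 120 N, or if a joint passes its speed limit or range.

## Working session

There is one attempt and no reset: what is moved stays moved. The work goes in short steps, Python scripts to look and compute and a shell command to move; the robot and the scene stay as the last step left them, time stands still between calls to the robot, and variables do not carry over. Pictures are saved under pics/ and viewed, at most 10 in all, crops included, and the job is handed in when it is done.

```bash
mkdir -p pics; ls
python3 - <<'E'
from rig import manip
import cv2,numpy as np
for n in ("scene","side"):
    im=manip.get_image(n); cv2.imwrite(f"pics/{n}0.png",im[:,:,::-1]); np.save(f"pics/{n}0.npy",im)
    print(n,manip.camera_info(n))
print(manip.camera_info("wrist")); print(manip.get_state()); print(manip.grip_point_offset)
E
```

```text
pics
scene {'camera_matrix': array([[566.7680325 ,   0.        , 316.26276809],
       [  0.        , 566.7680325 , 240.22953869],
       [  0.        ,   0.        ,   1.        ]]), 'k1': -0.16462448039189737, 'eye': array([1.30924978, 0.42683119, 0.88885075]), 'orientation': array([-0.19732048,  0.54156369,  0.76547361, -0.28604817])}
side {'camera_matrix': array([[436.59310396,   0.        , 325.82972164],
       [  0.        , 436.59310396, 243.77231962],
       [  0.        ,   0.        ,   1.        ]]), 'k1': 0.018402470250962207, 'eye': array([ 0.21402055, -0.38643195,  0.79012997]), 'orientation': array([-0.34900446,  0.88937629, -0.2733723 ,  0.11168384])}
{'camera_matrix': array([[381.36738947,   0.        , 317.55197102],
       [  0.        , 381.36738947, 241.00789353],
       [  0.        ,   0.        ,   1.        ]]), 'k1': -0.07342504205397667, 'tool_from_camera': array([[-8.26529870e-04, -9.64749946e-01, -2.63166977e-01,
         6.57856582e-02],
       [ 9.99999361e-01, -1.00035012e-03,  5.26503686e-04,
        -8.33166837e-04],
       [-7.71203521e-04, -2.63166374e-01,  9.64750157e-01,
        -1.41687150e-01],
       [ 0.00000000e+00,  0.00000000e+00,  0.00000000e+00,
         1.00000000e+00]])}
{'clock': 0.1, 'qpos': array([ 1.13099483e+00,  2.76557813e-01,  1.50597500e+00,  1.03792641e-05,
        1.36069530e+00, -1.21014998e-01]), 'qd': array([-0.00020653, -0.00045242, -0.00257646, -0.00099242,  0.00073832,
       -0.00088991]), 'effort': array([ 1.89320781e-03, -4.17703021e+01, -2.46403402e+01,  4.50442440e-04,
        5.87608825e-03,  2.67017623e-05]), 'position': array([0.18003022, 0.54561639, 0.23052391]), 'ee_rot': array([-2.31181304e-04,  1.58720197e-01,  9.87323265e-01, -7.84386313e-04]), 'contact_force': array([-0.20510307,  0.03273033, -0.40165952]), 'moment': array([-0.03658034, -0.018591  ,  0.00406175]), 'gripper_force': 0.0, 'width': 0.08536343556237766}
0.0187
```

View pics/scene0.png

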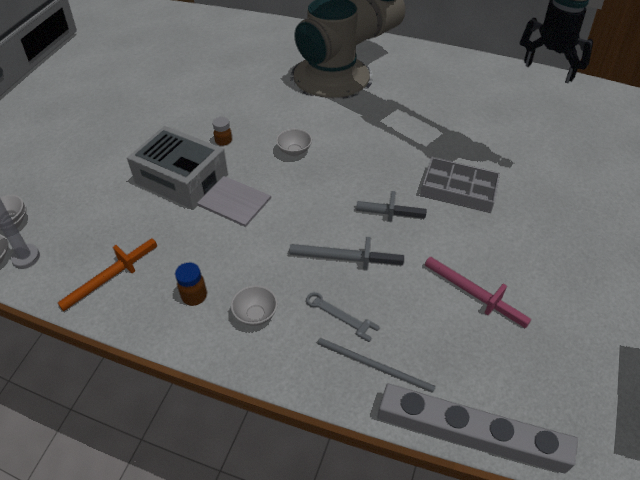

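View pics/side0.png

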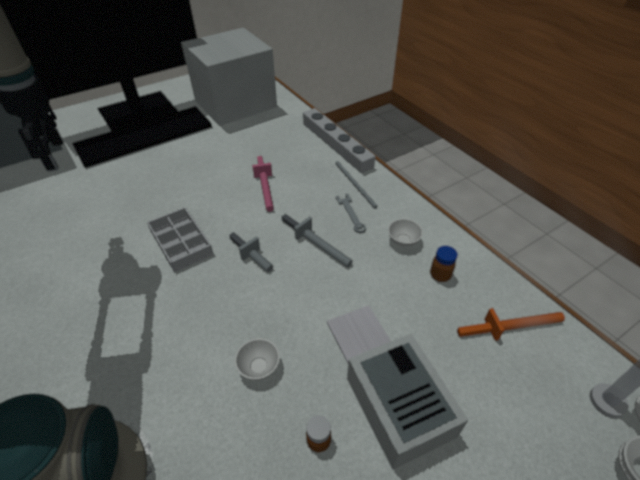

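The long cartridge runs from its nose (290,249) past its flange (368,252) to its handle end (403,259) in scene. The short one, with nose (357,207) and flange (392,205), lies beside it. The orange (110,272) and pink (478,290) ones are decoys, and (375,363) is a plain rod. The grey one with the longer barrel fits the description. The heater's apron is near (235,198). I'll confirm with an enlarged crop.

```bash
cat > h.py <<'E'
import numpy as np,cv2
from scipy.spatial.transform import Rotation as R
from rig import manip
def rot(q): return R.from_quat([q[1],q[2],q[3],q[0]])
def pose(s):
    T=np.eye(4);T[:3,:3]=rot(s["ee_rot"]).as_matrix();T[:3,3]=s["position"];return T
def ray(n,uv,T=None):
    c=manip.camera_info(n);K=c["camera_matrix"]
    p=cv2.undistortPoints(np.array(uv,float).reshape(-1,1,2),K,np.array([c["k1"],0,0,0,0.])).reshape(-1,2)
    d=np.c_[p,np.ones(len(p))]
    if n=="wrist":
        W=T@c["tool_from_camera"];return W[:3,3],d@W[:3,:3].T
    return c["eye"],d@rot(c["orientation"]).as_matrix().T
def onz(n,uv,z,T=None):
    e,d=ray(n,uv,T);return e+d*((z-e[2])/d[:,2])[:,None]
E
python3 - <<'E'
from h import *
np.set_printoptions(precision=4,suppress=True)
im=np.load("pics/scene0.npy")
a=cv2.resize(im[120:280,120:440],None,fx=2.5,fy=2.5,interpolation=cv2.INTER_CUBIC); cv2.imwrite("pics/crop1.png",a[:,:,::-1])
print(onz("scene",[(290,249),(368,265),(403,259)],.011)); print(onz("side",[(350,262),(300,233),(285,218)],.011))
print(onz("scene",[(357,207),(425,212)],.011))
E
```

```text
[[0.6404 0.1252 0.011 ]
 [0.6281 0.2852 0.011 ]
 [0.5906 0.3469 0.011 ]]
[[0.643  0.1297 0.011 ]
 [0.5961 0.2761 0.011 ]
 [0.5928 0.3436 0.011 ]]
[[0.4834 0.2185 0.011 ]
 [0.4491 0.3607 0.011 ]]
```

View pics/crop1.png

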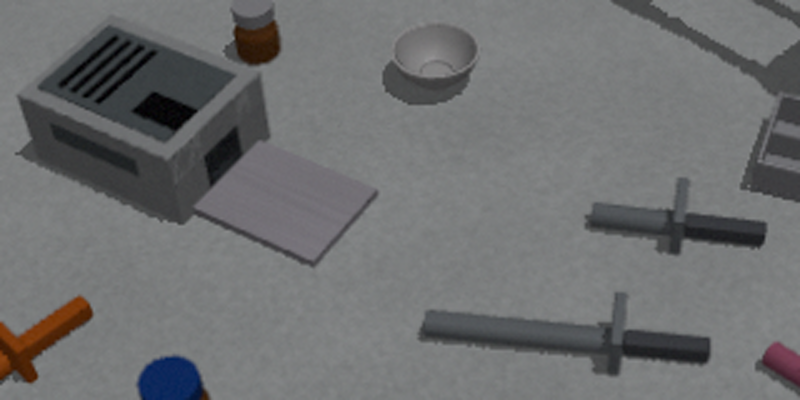

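The crop confirms the long one: barrel from (425,322) to the flange at (615,335) in the crop, clearly longer than the short one above it. The heater's mouth is the dark opening at crop (222,157). The apron corners are (195,210), (262,143), (377,193) and (315,262). Next I measure the heater.

Run:
```python
from h import *
np.set_printoptions(precision=4,suppress=True)
f=lambda L:np.array(L)/2.5+[120,120]-.3
A=onz("scene",f([(195,210),(262,143),(377,193),(315,262)]),.008)
H=onz("scene",f([(179,157),(262,73),(110,17),(20,96)]),.078)
for P in(A,H):
    print(P[:,:2],[np.linalg.norm(P[i]-P[(i+1)%4]).round(4) for i in range(4)])
print("Hdir in",(H[3]+H[2]-H[0]-H[1])[:2]/2,"front mid",(H[0]+H[1])[:2]/2)
print("A in dir",(A[0]+A[1]-A[2]-A[3])[:2]/2,"mids",(A[0]+A[1])[:2]/2,(A[2]+A[3])[:2]/2)
S=onz("side",[(328,321),(374,306)],.008);print("side apron outer",S[:,:2],S[:,:2].mean(0))
print("side top", onz("side",[(353,364),(412,337),(464,414),(402,450)],.078)[:,:2])
```

```text
[[ 0.5847 -0.1145]
 [ 0.4878 -0.0958]
 [ 0.5134  0.0292]
 [ 0.6064  0.0114]] [np.float64(0.0987), np.float64(0.1276), np.float64(0.0947), np.float64(0.1277)]
[[ 0.5911 -0.1136]
 [ 0.4707 -0.0944]
 [ 0.442  -0.268 ]
 [ 0.5665 -0.2889]] [np.float64(0.1219), np.float64(0.1759), np.float64(0.1262), np.float64(0.1771)]
Hdir in [-0.0267 -0.1745] front mid [ 0.5309 -0.104 ]
A in dir [-0.0236 -0.1254] mids [ 0.5363 -0.1051] [0.5599 0.0203]
side apron outer [[0.5091 0.0264]
 [0.6131 0.002 ]] [0.5611 0.0142]
side top [[ 0.4687 -0.109 ]
 [ 0.5924 -0.1268]
 [ 0.566  -0.2815]
 [ 0.4451 -0.2669]]
```

```bash
python3 -m handwheel '[{"translation":[-0.036,-0.0105,0.005],"angular":[0,0,0],"hand":0},{"translation":[-0.036,-0.0105,0.005],"angular":[0,0,0],"hand":0},{"translation":[-0.036,-0.0105,0.005],"angular":[0,0,0],"hand":0},{"translation":[-0.036,-0.0105,0.005],"angular":[0,0,0],"hand":0},{"translation":[-0.036,-0.0105,0.005],"angular":[0,0,0],"hand":0},{"translation":[-0.036,-0.0105,0.005],"angular":[0,0,0],"hand":0},{"translation":[-0.036,-0.0105,0.005],"angular":[0,0,0],"hand":0}]' 60
python3 -m handwheel '[{"translation":[-0.036,-0.0105,0.005],"angular":[0,0,0],"hand":0},{"translation":[-0.036,-0.0105,0.005],"angular":[0,0,0],"hand":0},{"translation":[-0.036,-0.0105,0.005],"angular":[0,0,0],"hand":0},{"translation":[-0.036,-0.0105,0.005],"angular":[0,0,0],"hand":0},{"translation":[-0.036,-0.0105,0.005],"angular":[0,0,0],"hand":0},{"translation":[-0.036,-0.0105,0.005],"angular":[0,0,0],"hand":0},{"translation":[-0.036,-0.0105,0.005],"angular":[0,0,0],"hand":0}]'
python3 -m handwheel '[{"translation":[0,0,0],"angular":[0,0,6.5],"hand":0},{"translation":[0,0,0],"angular":[0,0,6.5],"hand":0},{"translation":[0,0,0],"angular":[0,0,6.5],"hand":0},{"translation":[0,0,0],"angular":[0,0,6.5],"hand":0},{"translation":[0,0,0],"angular":[0,0,6.5],"hand":0},{"translation":[0,0,0],"angular":[0,0,6.5],"hand":0},{"translation":[0,0,0],"angular":[0,0,6.5],"hand":0},{"translation":[0,0,0],"angular":[0,0,6.5],"hand":0},{"translation":[0,0,0],"angular":[0,0,6.5],"hand":0},{"translation":[0,0,0],"angular":[0,0,0],"hand":0}]'
python3 - <<'E'
from h import *
s=manip.get_state(); im=manip.get_image("wrist"); np.save("pics/w1.npy",im); np.save("pics/w1T.npy",pose(s)); cv2.imwrite("pics/w1.png",im[:,:,::-1])
T=pose(s);print(T.round(4),np.degrees(np.arctan2(T[1,0],T[0,0])))
E
```

```text
clock: 0.68
position: [0.3975, 0.3959, 0.1957]
ee_rot: [-0.0, 0.159, 0.987, -0.0]
contact_force: [0.9, 0.9, 0.5]
width: 0.0854
gripper_force: 0.0
clock: 1.27
position: [0.6138, 0.2471, 0.1605]
ee_rot: [-0.001, 0.159, 0.987, -0.0]
contact_force: [0.7, 0.5, 0.5]
width: 0.0854
gripper_force: 0.0
clock: 2.1
position: [0.6124, 0.2484, 0.1607]
ee_rot: [-0.0, 0.622, 0.783, -0.0]
contact_force: [-0.7, 0.7, 0.6]
width: 0.0854
gripper_force: 0.0
[[-2.272e-01  9.739e-01 -1.100e-03  6.124e-01]
 [ 9.739e-01  2.272e-01 -2.000e-04  2.484e-01]
 [ 0.000e+00 -1.200e-03 -1.000e+00  1.607e-01]
 [ 0.000e+00  0.000e+00  0.000e+00  1.000e+00]] 103.13091369717124
```

View pics/w1.png

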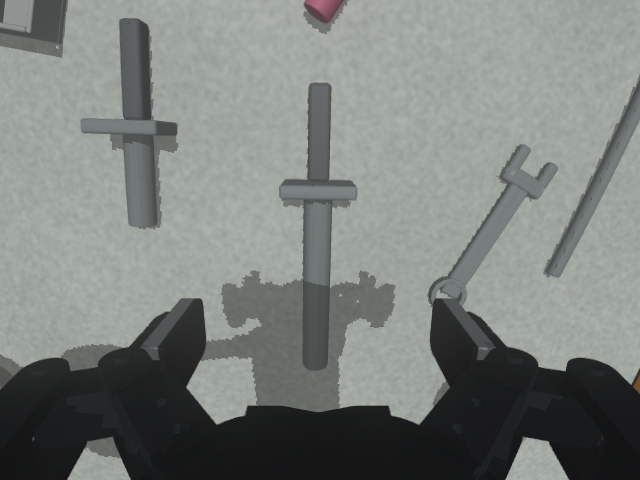

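The wrist view shows the long cartridge centred: handle end (319,84), flange (318,190), nose (315,368). The short one is to the left at (140,125) and well clear.

Run:
```python
from h import *
T=np.load("pics/w1T.npy");Ti=np.linalg.inv(T)
np.set_printoptions(precision=4,suppress=True)
def t(uv,z):
    P=onz("wrist",uv,z,T); print(P[:,:2], (np.c_[P,np.ones(len(P))]@Ti.T)[:,:3].tolist())
t([(318,84)],.020); t([(315,368)],.008); t([(316.5,215),(315,340)],.015); t([(281,183),(356,183),(281,196),(356,198)],.042)
```

```text
[[0.5897 0.348 ]] [[0.10220015094521934, 0.0006689276223132978, 0.14071289818152577]]
[[0.6401 0.1199]] [[-0.1314501540506431, -0.002089287771135262, 0.15271070984272977]]
[[0.61   0.256 ]
 [0.6329 0.1511]] [[0.007922660685469568, -0.0005232993776829176, 0.14571210664398604], [-0.09939722266993954, -0.001960749542994855, 0.14571129432437266]]
[[0.5803 0.2774]
 [0.63   0.289 ]
 [0.5821 0.2687]
 [0.6326 0.279 ]] [[0.03554505500576041, -0.024615531339414853, 0.11874047954651254], [0.03550634777441283, 0.026464168766596075, 0.11868163215769625], [0.026635197652540965, -0.024830156751676657, 0.11874052188117165], [0.025212123155880117, 0.026707970305667406, 0.11868111452022446]]
```

```bash
python3 -m handwheel '[{"translation":[-0.003,-0.001,0.026],"angular":[0,0,0.8],"hand":0},{"translation":[0,0,0.026],"angular":[0,0,0],"hand":0},{"translation":[0,0,0.026],"angular":[0,0,0],"hand":0},{"translation":[0,0,0.026],"angular":[0,0,0],"hand":0},{"translation":[0,0,0.026],"angular":[0,0,0],"hand":0},{"translation":[0,0,0.026],"angular":[0,0,0],"hand":0},{"translation":[0,0,0],"angular":[0,0,0],"hand":0},{"translation":[0,0,0],"angular":[0,0,0],"hand":0}]'
python3 -m handwheel '[{"translation":[0,0,0],"angular":[0,0,0],"hand":1},{"translation":[0,0,0],"angular":[0,0,0],"hand":1},{"translation":[0,0,0],"angular":[0,0,0],"hand":1},{"translation":[0,0,0],"angular":[0,0,0],"hand":1},{"translation":[0,0,0],"angular":[0,0,0],"hand":1},{"translation":[0,0,0],"angular":[0,0,0],"hand":1},{"translation":[0,0,0],"angular":[0,0,0],"hand":1},{"translation":[0,0,0],"angular":[0,0,0],"hand":1},{"translation":[0,0,0],"angular":[0,0,0],"hand":1},{"translation":[0,0,0],"angular":[0,0,0],"hand":1}]' 60
```

```text
clock: 2.82
position: [0.6112, 0.245, 0.0039]
ee_rot: [-0.001, 0.626, 0.78, -0.002]
contact_force: [0.4, 0.8, -0.1]
width: 0.0853
gripper_force: 0.0
clock: 3.65
position: [0.6131, 0.2456, 0.0067]
ee_rot: [0.001, 0.626, 0.78, 0.001]
contact_force: [-1.0, 0.3, 6.0]
width: 0.0194
gripper_force: 59.1
```

```bash
python3 -m handwheel '[{"translation":[0,0,-0.015],"angular":[0,0,0],"hand":1},{"translation":[0,0,-0.02],"angular":[0,0,0],"hand":1},{"translation":[0,0,-0.02],"angular":[0,0,0],"hand":1},{"translation":[0,0,-0.015],"angular":[0,0,0],"hand":1},{"translation":[0,0,0],"angular":[0,0,5.5],"hand":1},{"translation":[0,0,0],"angular":[0,0,5.5],"hand":1},{"translation":[0,0,0],"angular":[0,0,5.5],"hand":1},{"translation":[0,0,0],"angular":[0,0,5.5],"hand":1},{"translation":[0,0,0],"angular":[0,0,0],"hand":1}]'
python3 - <<'E'
from h import *
s=manip.get_state(); im=manip.get_image("wrist"); np.save("pics/w2.npy",im); T=pose(s);np.save("pics/w2T.npy",T); cv2.imwrite("pics/w2.png",im[:,:,::-1])
print(T.round(4),np.degrees(np.arctan2(T[1,0],T[0,0])))
print("tool move to pre",T[:3,:3].T@(np.array([.563,.0685,T[2,3]])-T[:3,3]))
E
```

```text
clock: 4.4
position: [0.6118, 0.2452, 0.0746]
ee_rot: [-0.0, 0.764, 0.645, -0.001]
contact_force: [0.4, 0.3, -2.3]
width: 0.0197
gripper_force: 59.0
[[ 1.676e-01  9.859e-01 -1.400e-03  6.118e-01]
 [ 9.859e-01 -1.676e-01 -2.000e-04  2.452e-01]
 [-5.000e-04 -1.400e-03 -1.000e+00  7.460e-02]
 [ 0.000e+00  0.000e+00  0.000e+00  1.000e+00]] 80.35181168682
tool move to pre [-1.82424117e-01 -1.85242516e-02  1.11417397e-04]
```

View pics/w2.png

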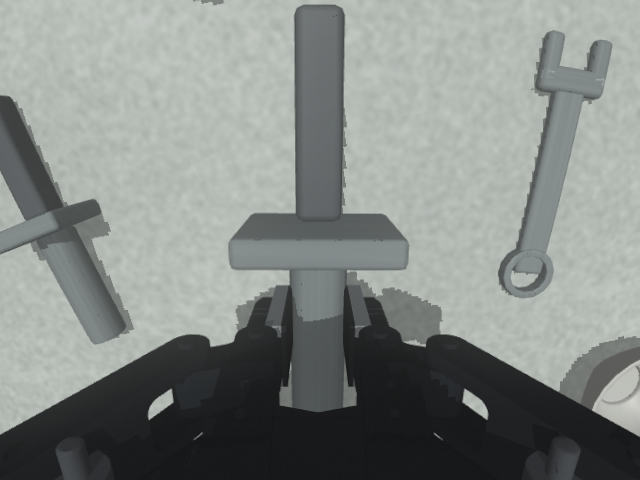

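Gripped and aligned: handle end (319,6), flange (318,250), short cartridge untouched at the left. I move to the pre-insert pose.

```bash
python3 -m handwheel '[{"translation":[-0.026,-0.0026,0],"angular":[0,0,0],"hand":1},{"translation":[-0.026,-0.0026,0],"angular":[0,0,0],"hand":1},{"translation":[-0.026,-0.0026,0],"angular":[0,0,0],"hand":1},{"translation":[-0.026,-0.0026,0],"angular":[0,0,0],"hand":1},{"translation":[-0.026,-0.0026,0],"angular":[0,0,0],"hand":1},{"translation":[-0.026,-0.0026,0],"angular":[0,0,0],"hand":1},{"translation":[-0.026,-0.0026,0.02],"angular":[0,0,0],"hand":1},{"translation":[0,0,0.02],"angular":[0,0,0],"hand":1},{"translation":[0,0,0],"angular":[0,0,0],"hand":1}]'
python3 - <<'E'
from h import *
T=pose(manip.get_state());np.save("pics/s2T.npy",T);print(T.round(4))
a=[]
for n,(x,y,w,hh) in {"scene":(120,120,200,150),"side":(280,180,200,150)}.items():
    im=manip.get_image(n); np.save(f"pics/{n}2.npy",im)
    a.append(cv2.resize(im[y:y+hh,x:x+w],None,fx=4,fy=4,interpolation=cv2.INTER_CUBIC)[:,:,::-1])
cv2.imwrite("pics/c_scene.png",a[0]);cv2.imwrite("pics/c_side.png",a[1])
E
```

```text
clock: 5.2
position: [0.5608, 0.0675, 0.0321]
ee_rot: [-0.003, 0.764, 0.646, -0.003]
contact_force: [-0.6, 0.2, -2.8]
width: 0.0194
gripper_force: 59.1
[[ 1.665e-01  9.860e-01 -7.700e-03  5.608e-01]
 [ 9.860e-01 -1.665e-01  1.000e-04  6.750e-02]
 [-1.200e-03 -7.600e-03 -1.000e+00  3.210e-02]
 [ 0.000e+00  0.000e+00  0.000e+00  1.000e+00]]
```

View pics/c_scene.png

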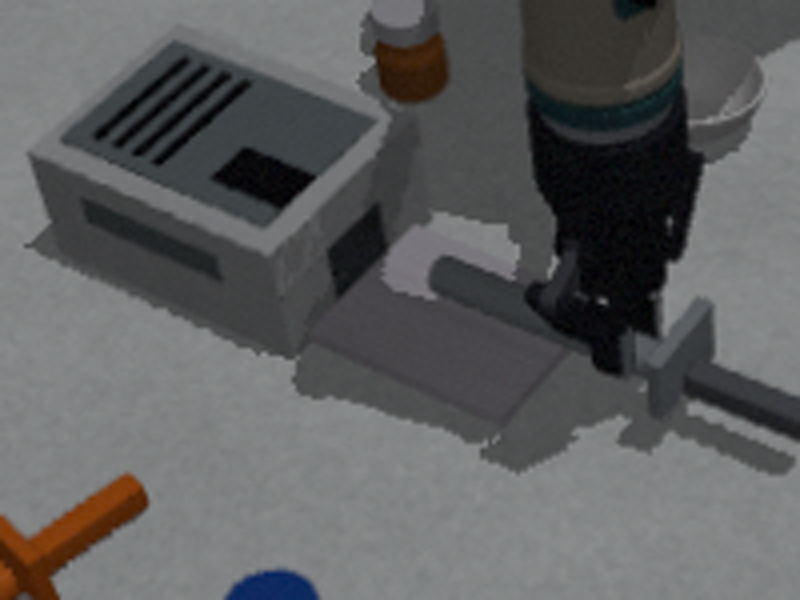

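View pics/c_side.png

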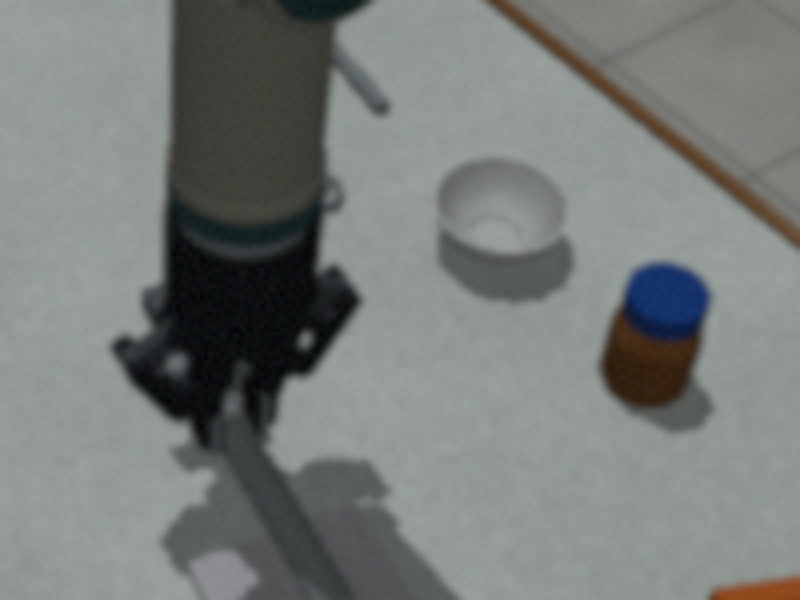

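Run:
```python
from h import *
np.set_printoptions(precision=4,suppress=True)
f=lambda L:np.array(L)/4+[120,120]-.4
g=lambda L:np.array(L)/4+[280,180]-.4
T=np.load("pics/s2T.npy");print("tcp",T[:2,3])
N=onz("scene",f([(441,276)]),.036)[0];print("nose",N,"from tcp",np.linalg.norm(N[:2]-T[:2,3]))
d=N[:2]-T[:2,3];print("column dir",np.degrees(np.arctan2(d[1],d[0])),"tool",np.degrees(np.arctan2(-T[1,0],-T[0,0])))
print("opening bottom corners z.006/8, top z.044",onz("scene",f([(340,293),(385,250)]),.008)[:,:2],onz("scene",f([(330,243),(380,207)]),.044)[:,:2])
print("opening ctr",onz("scene",f([(358,248)]),.025)[0])
E=onz("scene",f([(306,340),(500,420)]),.008);e=(E[0]-E[1])[:2];print("near edge",E[:,:2],np.linalg.norm(e),np.degrees(np.arctan2(e[1],e[0])))
H=onz("scene",f([(266,250),(390,123),(178,25),(30,153)]),.078)[:,:2];print(H,np.degrees([np.arctan2(*(H[3]-H[0])[::-1]),np.arctan2(*(H[2]-H[1])[::-1])]),np.degrees(np.arctan2(*(H[0]-H[1])[::-1])))
```

```text
tcp [0.5608 0.0675]
nose [ 0.5439 -0.0517  0.036 ] from tcp 0.12041675116543708
column dir -98.06562198835898 tool -99.5825061920526
opening bottom corners z.006/8, top z.044 [[ 0.5494 -0.1155]
 [ 0.5098 -0.107 ]] [[ 0.5472 -0.1166]
 [ 0.5122 -0.1035]]
opening ctr [ 0.5287 -0.1119  0.025 ]
near edge [[ 0.5884 -0.1166]
 [ 0.6074  0.0093]] 0.12725953570525705 -98.62049757451724
[[ 0.5935 -0.1247]
 [ 0.4804 -0.108 ]
 [ 0.4395 -0.2683]
 [ 0.5662 -0.2907]] [ -99.3643 -104.2915] -8.422639419921218
```

Nose at crop (441,276), bore opening at about (358,248), apron near edge (306,340)-(500,420). In side view the nose is partly hidden. I lower to bore height, go to about 10 mm before the face and check sideways fit.

```bash
python3 -m handwheel '[{"translation":[0,0.002,0.010],"angular":[0,0,0],"hand":1},{"translation":[-0.02,0,0],"angular":[0,0,0],"hand":1},{"translation":[-0.02,0,0],"angular":[0,0,0],"hand":1},{"translation":[0,0,0],"angular":[0,0,0],"hand":1}]'
python3 - <<'E'
from h import *
T=pose(manip.get_state());np.save("pics/s3T.npy",T);print(T.round(4))
im=manip.get_image("scene"); np.save("pics/scene3.npy",im)
cv2.imwrite("pics/c3.png",cv2.resize(im[140:230,175:295],None,fx=6.5,fy=6.5,interpolation=cv2.INTER_CUBIC)[:,:,::-1])
E
```

```text
clock: 5.63
position: [0.5602, 0.0274, 0.0256]
ee_rot: [0.001, 0.763, 0.646, -0.0]
contact_force: [0.0, 0.6, -1.9]
width: 0.0196
gripper_force: 59.0
[[ 1.652e-01  9.863e-01  9.000e-04  5.602e-01]
 [ 9.863e-01 -1.652e-01 -1.600e-03  2.740e-02]
 [-1.400e-03  1.200e-03 -1.000e+00  2.560e-02]
 [ 0.000e+00  0.000e+00  0.000e+00  1.000e+00]]
```

View pics/c3.png

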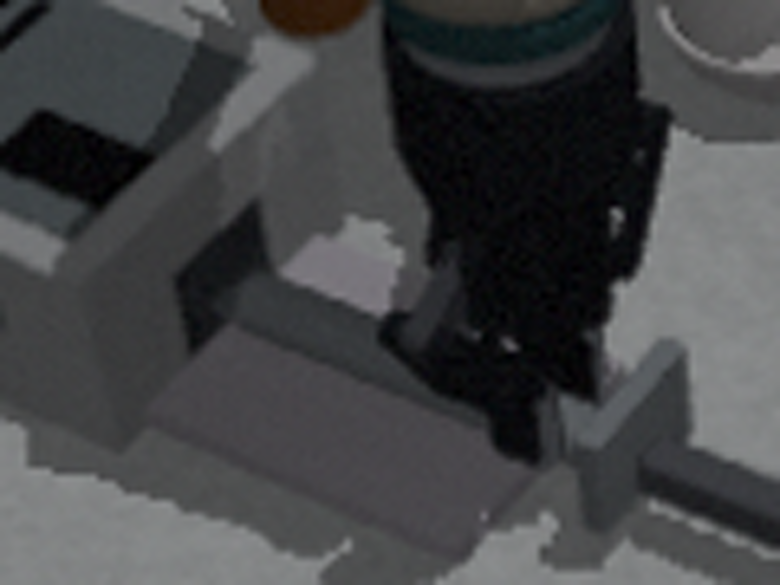

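Run:
```python
from h import *
np.set_printoptions(precision=4,suppress=True)
im=np.load("pics/scene3.npy"); 
c=cv2.resize(cv2.convertScaleAbs(im[165:205,195:235],alpha=2.6),None,fx=15,fy=15,interpolation=cv2.INTER_LINEAR)
cv2.imwrite("pics/c4.png",c[:,:,::-1])
f=lambda L:np.array(L)/6.5+[175,140]-.4
print(onz("scene",f([(226,302),(225,276)]),.026))
T=np.load("pics/s3T.npy")
def proj(P):
    c=manip.camera_info("scene");Rm=rot(c["orientation"]).as_matrix()
    q=(np.atleast_2d(P)-c["eye"])@Rm; return cv2.projectPoints(q,np.zeros(3),np.zeros(3),c["camera_matrix"],np.array([c["k1"],0,0,0,0.]))[0].reshape(-1,2)
n=T[:3,3]-T[:3,0]*.127
for z in(.022,.027,.031):
    n[2]=z;print(z,n,"in 15x crop",(proj(n)-[195,165]+.5)*15)
```

```text
[[ 0.5423 -0.1042  0.026 ]
 [ 0.5308 -0.1104  0.026 ]]
0.022 [ 0.5392 -0.0978  0.022 ] in 15x crop [[274.4042 338.8951]]
0.027 [ 0.5392 -0.0978  0.027 ] in 15x crop [[269.6046 314.4314]]
0.031 [ 0.5392 -0.0978  0.031 ] in 15x crop [[265.748  294.7591]]
```

View pics/c4.png

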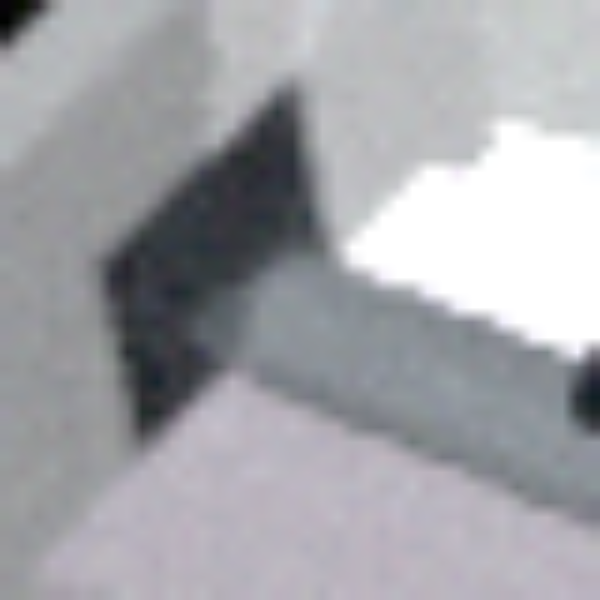

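Run:
```python
from h import *
np.set_printoptions(precision=4,suppress=True)
f=lambda L:np.array(L)/15+[195,165]-.47
c1=lambda L:np.array(L)/2.5+[120,120]-.3
for yaw in(-98.5,-99.5,-100.5):
  a=np.radians(yaw);d=np.array([np.cos(a),np.sin(a),0]);l=np.array([-d[1],d[0],0]) # l: left of bore axis (world +x)
  for y0 in(-.108,-.114):
    p0=np.array([.534,y0,0])
    e,r=ray("scene",np.r_[f([(105,260),(295,80),(330,265),(140,445)]),c1([(195,210),(262,143),(179,157),(262,73)])])
    P=e+r*(((p0-e)@d)/(r@d))[:,None]
    print(yaw,y0,"open TL TR BR BL (lat mm,z mm); apron in L,R; heater top L,R",(np.c_[(P-p0)@l,P[:,2]]*1e3).round(1).tolist())
  n,=onz("scene",f([(225,320)]),.026); n2,=onz("scene",f([(225,320)]),.021)
  print(" nose (along,lat) mm",((n-p0)@d*1e3).round(1),((n-p0)@l*1e3).round(1),((n2-p0)@l*1e3).round(1))
```

```text
-98.5 -0.108 open TL TR BR BL (lat mm,z mm); apron in L,R; heater top L,R [[23.9, 50.3], [-23.3, 47.1], [-23.4, 9.4], [24.8, 13.6], [50.0, 6.5], [-53.5, 0.8], [54.4, 74.3], [-69.4, 72.8]]
-98.5 -0.114 open TL TR BR BL (lat mm,z mm); apron in L,R; heater top L,R [[16.9, 42.6], [-30.7, 39.4], [-30.8, 1.3], [17.8, 5.5], [43.3, -1.7], [-61.2, -7.4], [47.7, 66.8], [-77.3, 65.3]]
 nose (along,lat) mm -10.9 6.0 2.1
-99.5 -0.108 open TL TR BR BL (lat mm,z mm); apron in L,R; heater top L,R [[23.5, 49.8], [-22.8, 47.7], [-22.9, 10.0], [24.4, 13.0], [49.2, 5.3], [-52.4, 2.0], [53.5, 73.1], [-68.0, 74.3]]
-99.5 -0.114 open TL TR BR BL (lat mm,z mm); apron in L,R; heater top L,R [[16.6, 42.2], [-30.1, 40.1], [-30.2, 2.0], [17.5, 5.1], [42.6, -2.7], [-60.0, -6.0], [46.9, 65.7], [-75.8, 67.0]]
 nose (along,lat) mm -11.0 5.9 2.0
-100.5 -0.108 open TL TR BR BL (lat mm,z mm); apron in L,R; heater top L,R [[23.1, 49.3], [-22.4, 48.2], [-22.5, 10.5], [24.0, 12.5], [48.4, 4.2], [-51.5, 3.2], [52.6, 72.0], [-66.7, 75.8]]
-100.5 -0.114 open TL TR BR BL (lat mm,z mm); apron in L,R; heater top L,R [[16.3, 41.9], [-29.6, 40.7], [-29.7, 2.7], [17.2, 4.7], [41.9, -3.7], [-58.9, -4.6], [46.1, 64.7], [-74.3, 68.6]]
 nose (along,lat) mm -11.1 5.7 1.8
```

The crop shows the nose end (225,320) just ahead of the dark opening (105..335, 80..445), above the apron. Sideways it sits within about 3 mm of the bore centre. I insert in small steps and watch the force.

```bash
python3 -m handwheel '[{"translation":[-0.008,-0.001,0],"angular":[0,0,0],"hand":1},{"translation":[-0.008,0,0],"angular":[0,0,0],"hand":1},{"translation":[-0.008,0,0],"angular":[0,0,0],"hand":1},{"translation":[0,0,0],"angular":[0,0,0],"hand":1}]'
```

```text
clock: 6.02
position: [0.5546, 0.0045, 0.0254]
ee_rot: [0.0, 0.764, 0.646, -0.0]
contact_force: [-0.3, 1.3, -2.8]
width: 0.0195
gripper_force: 59.0
```

```bash
python3 -m handwheel '[{"translation":[-0.008,0,0],"angular":[0,0,0],"hand":1},{"translation":[-0.008,0,0],"angular":[0,0,0],"hand":1},{"translation":[-0.008,0,0],"angular":[0,0,0],"hand":1},{"translation":[0,0,0],"angular":[0,0,0],"hand":1}]'; python3 -m handwheel '[{"translation":[-0.008,0,0],"angular":[0,0,0],"hand":1},{"translation":[-0.008,0,0],"angular":[0,0,0],"hand":1},{"translation":[-0.005,0,0],"angular":[0,0,0],"hand":1},{"translation":[0,0,0],"angular":[0,0,0],"hand":1}]'
```

```text
clock: 6.35
position: [0.5504, -0.0196, 0.0253]
ee_rot: [0.0, 0.764, 0.645, -0.0]
contact_force: [-0.5, 0.4, -2.8]
width: 0.0194
gripper_force: 59.0
clock: 6.68
position: [0.547, -0.0399, 0.0253]
ee_rot: [0.0, 0.764, 0.645, -0.0]
contact_force: [-0.2, -0.7, -2.9]
width: 0.0197
gripper_force: 59.0
```

No contact so far and about 60 mm is in. Now I lower it onto the apron.

```bash
python3 -m handwheel '[{"translation":[0,0,0.003],"angular":[0,0,0],"hand":1},{"translation":[0,0,0.002],"angular":[0,0,0],"hand":1},{"translation":[0,0,0],"angular":[0,0,0],"hand":1}]'; python3 -m handwheel '[{"translation":[0,0,0.002],"angular":[0,0,0],"hand":1},{"translation":[0,0,0],"angular":[0,0,0],"hand":1}]'
```

```text
clock: 6.93
position: [0.5467, -0.0384, 0.0197]
ee_rot: [-0.001, 0.764, 0.646, -0.0]
contact_force: [-0.3, 0.3, -2.2]
width: 0.0191
gripper_force: 59.0
clock: 7.1
position: [0.547, -0.0384, 0.0179]
ee_rot: [-0.0, 0.763, 0.646, -0.0]
contact_force: [-0.6, 0.2, -2.0]
width: 0.0195
gripper_force: 59.0
```

```bash
python3 -m handwheel '[{"translation":[0,0,0.002],"angular":[0,0,0],"hand":1},{"translation":[0,0,0],"angular":[0,0,0],"hand":1}]'; python3 -m handwheel '[{"translation":[0,0,0.0015],"angular":[0,0,0],"hand":1},{"translation":[0,0,0],"angular":[0,0,0],"hand":1}]'
```

```text
clock: 7.27
position: [0.547, -0.0385, 0.0159]
ee_rot: [-0.0, 0.764, 0.646, -0.0]
contact_force: [-0.7, -0.3, -2.6]
width: 0.0199
gripper_force: 59.0
clock: 7.43
position: [0.5473, -0.0387, 0.0148]
ee_rot: [0.0, 0.764, 0.646, 0.0]
contact_force: [0.7, 0.1, -1.9]
width: 0.0196
gripper_force: 59.3
```

```bash
python3 -m handwheel '[{"translation":[0,0,0],"angular":[0,0,0],"hand":0.3},{"translation":[0,0,0],"angular":[0,0,0],"hand":0.3},{"translation":[0,0,0],"angular":[0,0,0],"hand":0.3},{"translation":[0,0,0],"angular":[0,0,0],"hand":0.3},{"translation":[0,0,0],"angular":[0,0,0],"hand":0.3},{"translation":[0,0,0],"angular":[0,0,0],"hand":0.3},{"translation":[0,0,0],"angular":[0,0,0],"hand":0.3},{"translation":[0,0,0],"angular":[0,0,0],"hand":0.3}]'
python3 -m handwheel '[{"translation":[0,0,-0.02],"angular":[0,0,0],"hand":0.3},{"translation":[0,0,-0.03],"angular":[0,0,0],"hand":0.3},{"translation":[0,0,-0.03],"angular":[0,0,0],"hand":0.3},{"translation":[0.02,0,-0.01],"angular":[0,0,0],"hand":0.3},{"translation":[0,0,0],"angular":[0,0,0],"hand":0.3},{"translation":[0,0,0],"angular":[0,0,0],"hand":0.3}]'
python3 - <<'E'
from h import *
T=pose(manip.get_state());im=manip.get_image("wrist");np.save("pics/w5T.npy",T);np.save("pics/w5.npy",im);cv2.imwrite("pics/w5.png",im[:,:,::-1]);print(T.round(4))
E
```

```text
clock: 8.1
position: [0.5472, -0.0387, 0.0148]
ee_rot: [-0.0, 0.764, 0.646, 0.0]
contact_force: [0.5, -0.2, -0.7]
width: 0.0594
gripper_force: 0.0
clock: 8.6
position: [0.5508, -0.0187, 0.1054]
ee_rot: [0.001, 0.763, 0.646, 0.0]
contact_force: [-0.9, 0.0, -0.2]
width: 0.0597
gripper_force: 0.0
[[ 1.648e-01  9.863e-01  1.500e-03  5.508e-01]
 [ 9.863e-01 -1.648e-01 -4.000e-04 -1.870e-02]
 [-1.000e-04  1.500e-03 -1.000e+00  1.054e-01]
 [ 0.000e+00  0.000e+00  0.000e+00  1.000e+00]]
```

View pics/w5.png

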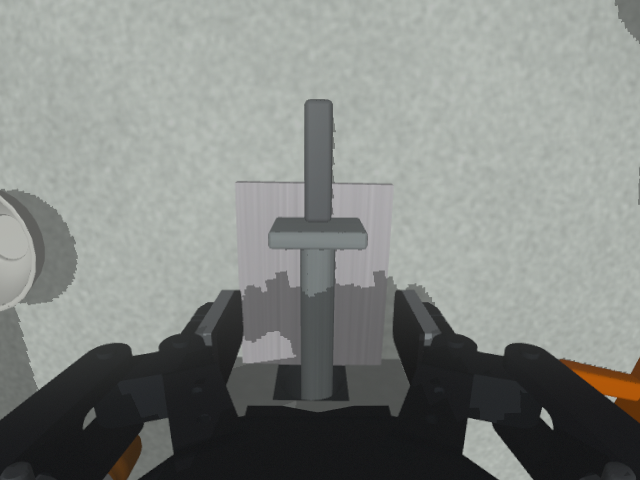

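The cartridge lies in line: handle end (319,100), flange (318,232), barrel entering the dark opening (274..348, 367), apron 236..392. Now I compute where the flange is relative to the tool.

Run:
```python
from h import *
T=np.load("pics/w5T.npy");Ti=np.linalg.inv(T)
def t(n,uv,z):
    P=onz("wrist",uv,z,T); print(n,P.round(4).tolist(),(np.c_[P,np.ones(len(P))]@Ti.T)[:,:2].round(4).tolist())
t("tail",[(319,100)],.027);t("flange back/front top",[(319,219),(318,234)],.050);t("barrel",[(317.5,290),(316.5,380)],.019)
t("apron out L,R",[(236,182),(392,183)],.008);t("mouth line apron",[(274,365),(348,365),(240,363)],.008)
```

```text
tail [[0.5664, 0.0657, 0.027]] [[0.0859, 0.0014]]
flange back/front top [[0.5561, 0.0047, 0.05], [0.5542, -0.0032, 0.05]] [[0.024, 0.0013], [0.0158, 0.0008]]
barrel [[0.5466, -0.0475, 0.019], [0.5347, -0.114, 0.019]] [[-0.0291, 0.0005], [-0.0966, -0.0003]]
apron out L,R [[0.5075, 0.028, 0.008], [0.6038, 0.0111, 0.008]] [[0.0389, -0.0505], [0.0382, 0.0473]]
mouth line apron [[0.5054, -0.1042, 0.008], [0.5578, -0.1131, 0.008], [0.4815, -0.0987, 0.008]] [[-0.0918, -0.0308], [-0.0919, 0.0224], [-0.0903, -0.0553]]
```

```bash
python3 -m handwheel '[{"translation":[0.025,0.001,0],"angular":[0,0,0],"hand":0.65},{"translation":[0.025,0,0],"angular":[0,0,0],"hand":0.65},{"translation":[0,0,0.02],"angular":[0,0,0],"hand":0.65},{"translation":[0,0,0.02],"angular":[0,0,0],"hand":0.65},{"translation":[0,0,0.02],"angular":[0,0,0],"hand":0.65},{"translation":[0,0,0.02],"angular":[0,0,0],"hand":0.65},{"translation":[0,0,0],"angular":[0,0,0],"hand":0.65},{"translation":[0,0,0],"angular":[0,0,0],"hand":0.65}]'
python3 -m handwheel '[{"translation":[-0.005,0,0],"angular":[0,0,0],"hand":0.65},{"translation":[-0.005,0,0],"angular":[0,0,0],"hand":0.65},{"translation":[-0.005,0,0],"angular":[0,0,0],"hand":0.65},{"translation":[-0.005,0,0],"angular":[0,0,0],"hand":0.65},{"translation":[-0.005,0,0],"angular":[0,0,0],"hand":0.65}]'
```

```text
clock: 9.32
position: [0.5579, 0.0297, 0.0229]
ee_rot: [-0.002, 0.764, 0.646, -0.002]
contact_force: [0.7, -0.0, -0.7]
width: 0.0298
gripper_force: 0.0
clock: 9.73
position: [0.5561, 0.005, 0.0257]
ee_rot: [0.0, 0.764, 0.645, 0.001]
contact_force: [-0.6, 2.3, 1.5]
width: 0.0296
gripper_force: 1.1
```

```bash
python3 -m handwheel '[{"translation":[-0.006,0,0],"angular":[0,0,0],"hand":0.65},{"translation":[-0.006,0,0],"angular":[0,0,0],"hand":0.65},{"translation":[-0.006,0,0],"angular":[0,0,0],"hand":0.65},{"translation":[-0.006,0,0],"angular":[0,0,0],"hand":0.65},{"translation":[-0.006,0,0],"angular":[0,0,0],"hand":0.65}]'; python3 -m handwheel '[{"translation":[-0.006,0,0],"angular":[0,0,0],"hand":0.65},{"translation":[-0.006,0,0],"angular":[0,0,0],"hand":0.65},{"translation":[-0.006,0,0],"angular":[0,0,0],"hand":0.65},{"translation":[-0.006,0,0],"angular":[0,0,0],"hand":0.65},{"translation":[-0.006,0,0],"angular":[0,0,0],"hand":0.65}]'
```

```text
clock: 10.15
position: [0.5506, -0.0247, 0.0249]
ee_rot: [-0.0, 0.764, 0.646, 0.0]
contact_force: [0.9, 1.0, 1.3]
width: 0.03
gripper_force: 1.0
clock: 10.57
position: [0.5453, -0.0543, 0.0247]
ee_rot: [-0.0, 0.764, 0.646, -0.0]
contact_force: [-0.1, 1.2, 1.3]
width: 0.0299
gripper_force: 0.9
```

```bash
python3 -m handwheel '[{"translation":[-0.005,0,0],"angular":[0,0,0],"hand":0.65},{"translation":[-0.005,0,0],"angular":[0,0,0],"hand":0.65},{"translation":[-0.005,0,0],"angular":[0,0,0],"hand":0.65},{"translation":[-0.004,0,0],"angular":[0,0,0],"hand":0.65},{"translation":[-0.003,0,0],"angular":[0,0,0],"hand":0.65}]'; python3 -m handwheel '[{"translation":[-0.003,0,0],"angular":[0,0,0],"hand":0.65},{"translation":[-0.002,0,0],"angular":[0,0,0],"hand":0.65}]';  python3 -m handwheel '[{"translation":[-0.002,0,0],"angular":[0,0,0],"hand":0.65}]'
```

```text
clock: 10.98
position: [0.5418, -0.076, 0.0247]
ee_rot: [-0.0, 0.764, 0.646, -0.0]
contact_force: [0.3, 0.1, -0.3]
width: 0.0299
gripper_force: 0.7
clock: 11.15
position: [0.541, -0.0807, 0.0247]
ee_rot: [-0.0, 0.764, 0.646, -0.0]
contact_force: [-0.2, 1.6, -0.1]
width: 0.0296
gripper_force: 0.6
clock: 11.23
position: [0.5407, -0.0825, 0.0247]
ee_rot: [-0.0, 0.764, 0.646, -0.0]
contact_force: [0.7, 1.1, -0.5]
width: 0.0296
gripper_force: 0.5
```

```bash
for i in 1 2; do python3 -m handwheel '[{"translation":[-0.002,0,0],"angular":[0,0,0],"hand":0.65},{"translation":[0,0,0],"angular":[0,0,0],"hand":0.65}]' | egrep 'pos|contact'; done
```

```text
position: [0.5404, -0.0847, 0.0248]
contact_force: [-0.0, 0.3, 0.1]
position: [0.5401, -0.0864, 0.0248]
contact_force: [-0.3, 0.4, 0.7]
```

```bash
python3 -m handwheel '[{"translation":[-0.002,0,0],"angular":[0,0,0],"hand":0.65},{"translation":[0,0,0],"angular":[0,0,0],"hand":0.65}]' | egrep 'pos|contact'; python3 -m handwheel '[{"translation":[-0.002,0,0],"angular":[0,0,0],"hand":0.65},{"translation":[0,0,0],"angular":[0,0,0],"hand":0.65}]' | egrep 'pos|contact';  python3 -m handwheel '[{"translation":[-0.002,0,0],"angular":[0,0,0],"hand":0.65},{"translation":[0,0,0],"angular":[0,0,0],"hand":0.65}]' | egrep 'pos|contact|gripper'
```

```text
position: [0.5398, -0.0878, 0.0247]
contact_force: [-0.0, 2.4, -0.7]
position: [0.5398, -0.088, 0.0248]
contact_force: [2.3, 8.8, 0.6]
position: [0.5398, -0.0881, 0.0248]
contact_force: [2.6, 14.7, 0.2]
gripper_force: 7.4
```

It stopped hard with force rising to 15 N, at the expected place. I back off, lift and check with numbers.

```bash
python3 -m handwheel '[{"translation":[0.006,0,0],"angular":[0,0,0],"hand":0.65},{"translation":[0.015,0,0],"angular":[0,0,0],"hand":0.65},{"translation":[0,0,-0.03],"angular":[0,0,0],"hand":0.65},{"translation":[0,0,-0.03],"angular":[0,0,0],"hand":0.65},{"translation":[0,0,-0.03],"angular":[0,0,0],"hand":0.5},{"translation":[0,0,0],"angular":[0,0,0],"hand":0.3},{"translation":[0,0,0],"angular":[0,0,0],"hand":0.3},{"translation":[0,0,0],"angular":[0,0,0],"hand":0.3}]'
python3 - <<'E'
from h import *
T=pose(manip.get_state());im=manip.get_image("wrist");cv2.imwrite("pics/w6.png",im[:,:,::-1])
g=cv2.cvtColor(im,cv2.COLOR_RGB2GRAY)
c=manip.camera_info("wrist");W=np.linalg.inv(T@c["tool_from_camera"])
def proj(P): return cv2.projectPoints((W@np.r_[P,1])[:3].reshape(1,3),np.zeros(3),np.zeros(3),c["camera_matrix"],np.array([c["k1"],0,0,0,0.]))[0].ravel()
d=-T[:3,0];d[2]=0
m=np.array([.5372,-.107,0])   # assumed mouth
print("expect tail",proj(m-d*.08+[0,0,.027]),"flange back",proj(m-d*.01+[0,0,.05]))
u=int(round(proj(m-d*.05+[0,0,.027])[0]))
print(u,"column profile",[(y,int(g[y,u-3:u+4].mean())) for y in range(150,400,8)])
for y in(220,240): print(y,g[y,u-40:u+40:4].tolist())
E
```

```text
clock: 12.73
position: [0.5422, -0.0717, 0.1146]
ee_rot: [0.0, 0.764, 0.646, -0.0]
contact_force: [-1.0, 0.0, -0.6]
width: 0.0594
gripper_force: 0.0
expect tail [318.06515623 174.31458842] flange back [318.1977987  298.79920906]
318 column profile [(150, 173), (158, 172), (166, 171), (174, 170), (182, 100), (190, 103), (198, 102), (206, 101), (214, 100), (222, 99), (230, 99), (238, 98), (246, 97), (254, 96), (262, 94), (270, 94), (278, 92), (286, 79), (294, 78), (302, 81), (310, 86), (318, 83), (326, 83), (334, 84), (342, 93), (350, 103), (358, 102), (366, 103), (374, 44), (382, 42), (390, 41), (398, 38)]
220 [165, 167, 168, 166, 162, 166, 170, 91, 101, 100, 100, 99, 98, 98, 170, 165, 166, 167, 165, 166]
240 [161, 166, 166, 163, 160, 163, 167, 89, 99, 99, 98, 98, 95, 110, 167, 163, 163, 166, 160, 164]
```

The handle end is at row 178 against 174 expected, so it is about 2 mm deeper than assumed. The handle is centred at column 319 and in line. It is seated and the gripper is clear, so I hand in.

```bash
python3 -c "
from rig import manip
print(manip.sign_off())"
```

```text
the job is handed in; nothing more can be done
None
```

I loaded the long cartridge into the heater bore in two stages and pressed it home until it stopped hard with force rising to about 15 N, then backed the gripper clear and handed the job in at about 13 s; the hand-in gave no verdict, and the robot never touched the short cartridge.

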